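# Ready the bench inspection lamp

## Task

Get the bench inspection lamp ready for checking crowns: first take the dust cap off the barrel and lay it gently, fin up, in the shallow steel tray. Then turn the iris ring on the barrel until its lever clicks in at the stop marked by the tall ball-headed pin, let go, and press the switch on the lamp's deck fully down. Leave the other things on the counter where they are.

Things in the scene. Friction and masses are not known exactly. Their poses are not given: they have to be found in the camera images.
- cap_fin (a point): Black round dust cap, loose (about 60 g), over the top of the barrel. 65 mm across, 41 mm high: a skirt and disc 17 mm high (skirt 12 mm deep, 2.5 mm play round the barrel), on top a straight grip fin 50 mm long, 12 mm thick, 24 mm high. The point is the middle of the fin, on the cap's axis, 29 mm above the skirt's lower edge, 12 mm below the fin's top; x along the fin, z up.
- cap: The same dust cap; origin at the centre of the skirt's lower edge, x along the fin, z up.
- tray: Shallow open stainless tray, 200 (x) by 150 mm (y), 18 mm high, walls and floor 4 mm, fixed. Origin: centre of its underside. A small spatula lies across it along y, from about x = +50 mm outwards; the rest is free. It stands on one side of the lamp; on the other side is an instrument cassette, a steel slab 190 x 140 mm, about 40 mm high, with thin instruments on top.
- barrel_axis (a point): Point on the barrel's vertical axis at mid-height of the iris ring, 91 mm above the counter. The ring is a dark knurled cylinder 66 mm across, from 76 to 106 mm above the counter, with one lever 9 mm wide, 10 mm high (83 to 93 mm above the counter) reaching out to 62 mm from the axis.
- iris (a joint): Angle of the iris ring, rad, growing counter-clockwise from above. Four sprung stops at 0, 0.45, 0.90 and 1.35, where it clicks in and stays when let go; about 0.2 Nm turns it over from one to the next. Its ends are at -0.08 and 1.43. It starts at the stop 0; the marked stop is one of the other three.
- lamp: The lamp, fixed: a white housing 250 (x) by 190 mm (y), 55 mm high; on it a grey flange, 83 mm radius, top 67 mm above the counter, centred 30 mm to +x; on that an upright aluminium barrel 52 mm across, its top 122 mm above the counter, with the iris ring round it. Origin: centre of the housing's underside; x points away from the robot.
- lever_line (a point): Point on the lever's centre line 71 mm from the barrel axis, 9 mm beyond the lever's tip, on the circle of the pins, 88 mm above the counter. It turns with the ring: at a stop it lies over that stop's pin.
- marker_head (a point): Centre of the ball head (16 mm across) of the tall steel marker pin, 95 mm above the counter, stem 8 mm thick, standing on the flange 71 mm from the barrel axis, opposite the wanted stop. Low studs of the same thickness, 6 mm high, stand at the two other stops. Fixed.
- switch_top (a point): Centre of the top of the lamp's round push switch, 30 mm across, in a grey base on the housing's deck at its robot-side end, to the left. It goes 6 mm straight down against a spring (about 5 N fully down) and comes back up.
- switch (a joint): Travel of the push switch in m, 0 up, 0.006 fully down.
- spatula: Mixing spatula, grey handle and steel blade, 116 mm long, lying in the tray (bystander).
- cast: Plaster dental cast, about 65 mm, beyond the lamp (bystander).
- soap: White bottle 60 mm across, 180 mm high, at the far left (bystander).
- tub_a: White tub 72 mm across, 85 mm high, beyond the lamp (bystander).
- tub_b: A second such tub (bystander).
- mug: White mug 76 mm across, 90 mm high, at the far right (bystander).
Mind the look-alikes: they are no part of the job. Of the things shaped like the cap, the black one is meant. Leave any red look-alike of the tray alone.

How it is judged:
By the outcome, as a careful person would: the job done as asked, in the order asked, and still so for the second after the job is handed in, with the robot touching nothing.
It also fails if it takes over 61 s, if anything falls off the work surface, if the arm or the gripper's body presses on something with over 40 N, if the wrist force passes 120 N, or if a joint passes its speed limit or range.

## Robot

A 6-joint arm with a two-finger parallel gripper is mounted at the origin on the work surface. World frame = base frame: x ahead of the robot, y to its left, z up, the work surface at z = 0. Lengths are in m, angles in rad, forces in N, time in s.
With the tool pointing down it reaches from about 0.325 to 0.875 m from the base axis. Payload 4.4 kg.
Tool frame: the origin (TCP) lies on the centre line of the jaws, within the pads' length; the fingertips stand 11 mm ahead of it and the grasp point (between the pads) lies 8 mm behind it; z points along the fingers, y is the line along which they close (so a half turn about z gives the same grasp; the last joint's range is limited). The gripper opens to 85 mm and grips with 20 to 120 N. Pads are 22 mm wide; open, the fingers measure 114 mm over their backs; the gripper's body (76 mm by 85 mm) begins 54 mm behind the grasp point. The pads swing forward as they close: fully open they stand 13 mm farther back than shut.
Start: joints at [-1.339, 0.207, 1.542, -0, 1.393, -0.15], TCP at [0.214, -0.534, 0.242] pointing down, gripper open.
Joint ranges: [-2.73, 2.73], [-0.86, 2.22], [0.23, 2.46], [-1.11, 4.25], [0.08, 2.63], [-2.82, 2.82]. Speed limits (rad/s): [2.79, 2.79, 3.14, 3.14, 3.14, 3.14].

## Interface

Orientations are given as a unit quaternion [w, x, y, z].
In Python, from bench import * gives the robot as it stands. The module is installed in compiled form; this text tells all that it offers.
- The arm moves only by the tool apply_moves, never from a script. Its argument "deltas" is one flat list of numbers, 4 for each row, row after row: the shift along the tool's x, y, z in mm, then the turn about the tool's z in degrees. In form: [dx, dy, dz, turn, dx, dy, dz, turn, ...]. A call has 1 to 20 rows; each row is the pose to reach, as a shift and turn from the pose commanded when the call began, along the tool's axes at that moment; what a row does not reach only later rows make up. A row lasts 1/10 s, in which the tool goes at most 50 mm and 8.59 degrees, less where a joint would pass 70% of its speed; a pose out of reach is approached as far as the arm can. A call with a gripper value outside its range is refused whole. "grip" is the finger opening in mm, from 0 to 85.4, set as the call begins (left out, the last holds). The fingers move at their own pace and stop on an object; the grip force is fixed at half the most. Time passes only in rows, so rows that repeat a pose let the fingers close. It gives the time, the measured TCP pose, the force, the opening and the grip force at its end, in the units of the state.
- sense(): the state, without advancing time (a new reading comes with each control period).
- capture(name): name is "side" or "top"; returns the picture (480x640x3 uint8, red, green, blue); there is no depth.
- get_calibration(name): a dict with "K" (3x3 intrinsics, pixels), "R" (3x3) and "t" (3): a world point X has camera coordinates R X + t. Camera axes: x right, y down, z forward; pixel columns grow to the right and rows downward; lengths in m; the calibration is good to about 2 mm. A picture is of the moment at which its call begins. get_calibration takes no time and is no camera call.
- finish_job(): hands the job in; it is judged then, once.
The state is a dict: "clock": time; "joint_pos": joint angles; "qvel": joint speeds; "effort": joint torques, N m; "eef_pos": TCP position; "orientation": TCP orientation; "wrist_force": force on the tool from outside, world axes, zero at the start; "ft_torque": the same for the moment, N m; "gripper_width": finger opening in m; "finger_force": force on a finger pad.
Only numpy, scipy, OpenCV 4.12 (cv2) and the standard library are available. Lean on these libraries where they do the work, as an engineer would, in place of code of your own. Each camera call takes 0.05 s, during which the arm holds its last target. There are 200 camera calls.

## Working session

There is one attempt and no reset: what is moved stays moved. The work goes in short steps, Python scripts to look and compute and a tool call to move; the robot and the scene stay as the last step left them, time stands still between calls to the robot, and variables do not carry over. Pictures are saved under pics/ and viewed, at most 10 in all, crops included, and the job is handed in when it is done.

Besides the shell and the picture viewer there is one more tool, called after "Request:" as name(argument=value, ...) on one line, values as JSON. apply_moves: Moves the arm, as the interface text tells. Its arguments: {"type":"object","properties":{"deltas":{"type":"array"},"grip":{"type":"number"}},"required":["deltas"]}

```bash
mkdir -p pics
python3 - <<'E'
from bench import *
import cv2
for n in("side","top"):
    im=capture(n); cv2.imwrite(f"pics/{n}0.png",im[:,:,::-1])
    c=get_calibration(n); print(n,c["K"].round(1).tolist(),c["R"].round(4).tolist(),c["t"].round(4).tolist())
s=sense();print(s["eef_pos"],s["orientation"],s["clock"])
E
```

```text
side [[487.3, 0.0, 321.6], [0.0, 487.3, 238.8], [0.0, 0.0, 1.0]] [[-0.9759, -0.2178, -0.0148], [-0.1304, 0.6362, -0.7604], [0.175, -0.7401, -0.6493]] [0.5066, 0.131, 0.9913]
top [[479.8, 0.0, 325.7], [0.0, 479.8, 248.1], [0.0, 0.0, 1.0]] [[0.0016, -1.0, 0.0004], [-0.9951, -0.0016, -0.0989], [0.0989, -0.0003, -0.9951]] [0.0257, 0.5259, 1.0946]
[ 0.21407695 -0.53291933  0.24120194] [-1.07728365e-03  9.81832610e-01  1.89746051e-01 -4.84160430e-05] 0.1
```

View pics/top0.png

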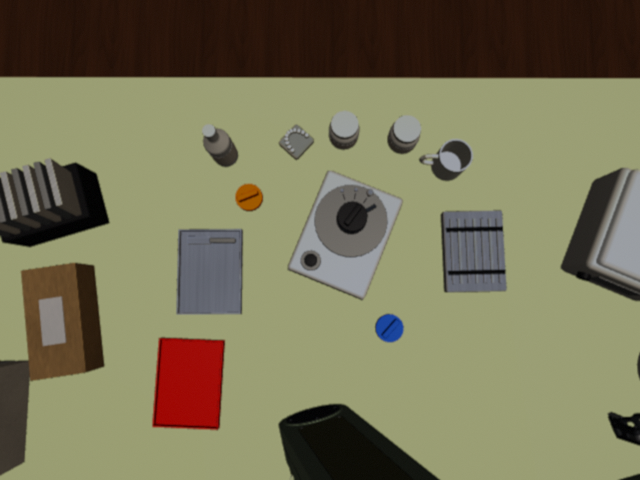

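View pics/side0.png

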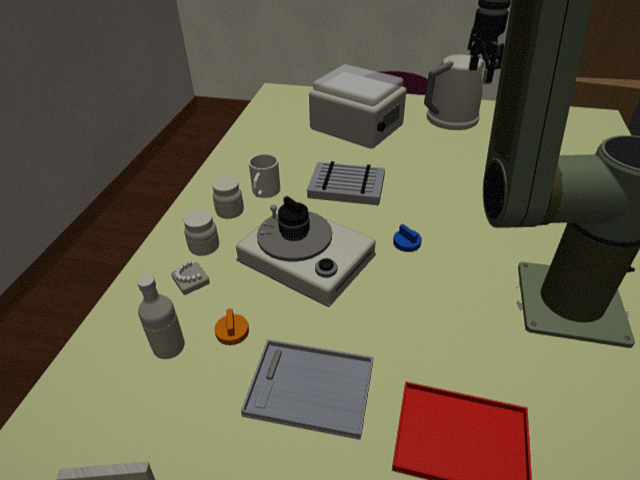

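```bash
cat > h.py <<'E'
from bench import *
import cv2, numpy as np
def ray(n,px):
    c=get_calibration(n);R=np.array(c["R"]);t=np.array(c["t"])
    d=R.T@np.linalg.solve(np.array(c["K"]),[px[0],px[1],1.]);return -R.T@t,d
def onz(n,px,z):
    o,d=ray(n,px);return o+d*(z-o[2])/d[2]
def tri(p,q):
    o1,d1=ray("top",p);o2,d2=ray("side",q)
    s=np.linalg.lstsq(np.c_[d1,-d2],o2-o1,rcond=None)[0]
    a,b=o1+s[0]*d1,o2+s[1]*d2;return (a+b)/2,np.linalg.norm(a-b)
def proj(n,X):
    c=get_calibration(n);p=np.array(c["K"])@(np.array(c["R"])@np.array(X)+np.array(c["t"]));return p[:2]/p[2]
E
python3 - <<'E'
import cv2,numpy as np
t=cv2.imread("pics/top0.png");s=cv2.imread("pics/side0.png")
g=lambda a:np.clip(255*(a/255.)**0.6,0,255).astype(np.uint8)
a=cv2.resize(g(t[165:305,285:410]),None,fx=4,fy=4,interpolation=cv2.INTER_CUBIC)[:,:400*2]
b=cv2.resize(g(s[190:300,235:380]),None,fx=5,fy=5,interpolation=cv2.INTER_CUBIC)
cv2.imwrite("pics/c_top.png",a);cv2.imwrite("pics/c_side.png",b)
E
```

```text
(no output)
```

View pics/c_top.png

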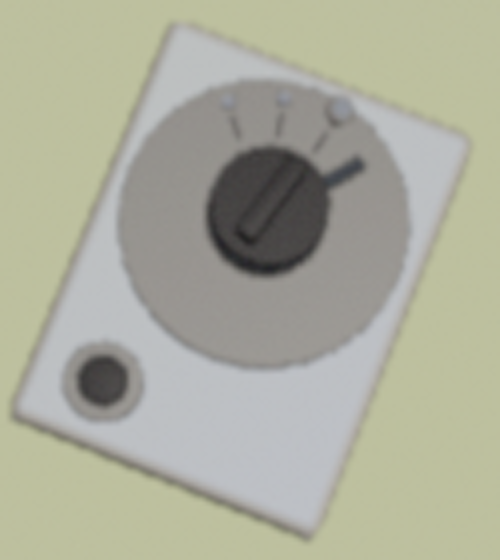

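View pics/c_side.png

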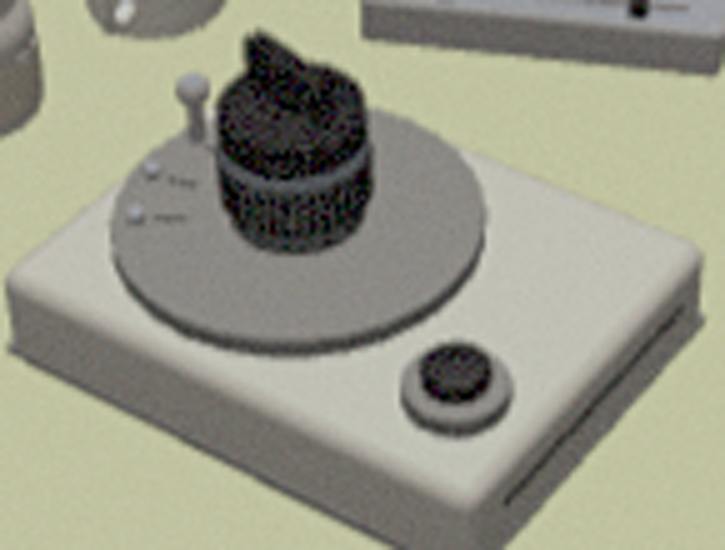

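The top crop (4x, offset 285,165) shows the black cap on the barrel at full-image (352,217), with its fin running lower-left to upper-right. The lever tip is at (375,206). The ball pin at (370,192) is the first stop counter-clockwise of the lever, so the target is 0.45, and the studs at (356,189) and (342,190) mark the other two stops. The switch is at (311,260).

Candidates:
- **Caps:** black (352,217), orange (249,197) and blue (389,328). The black one on the barrel is meant.
- **Trays:** steel (210,271) and red (189,383). The steel one with the spatula is meant.

Both crops confirm this.

Run:
```python
from h import *
t=cv2.imread("pics/top0.png");s=cv2.imread("pics/side0.png")
P=lambda u,v:(285+(u-1.5)/4,165+(v-1.5)/4)
S=lambda u,v:(235+(u-2)/5,190+(v-2)/5)
f4=lambda a:np.round(np.array(a)*1000,1).tolist()
# flange
hsv=cv2.cvtColor(t,cv2.COLOR_BGR2HSV); roi=t[165:305,285:410]
print("px",roi[30,10+0].tolist(),"flange",roi[75,50].tolist(),"housing",roi[70,20].tolist(),"bg",roi[5,5].tolist(),"cap",roi[55,60].tolist(),"fin",roi[50,68].tolist())
g=cv2.cvtColor(roi,cv2.COLOR_BGR2GRAY)
m=cv2.inRange(g,0,115); 
# flange by edge points from hand bounds
L,Rr,T,B=onz("top",P(117,224),.067),onz("top",P(411,224),.067),onz("top",P(264,78),.067),onz("top",P(264,370),.067)
print("flange",f4((L+Rr)/2),f4((T+B)/2),"diam",f4(np.linalg.norm(L-Rr)),f4(np.linalg.norm(T-B)))
# cap disc/fins by dark mask, component
d=cv2.inRange(g,0,60);n,lab,st,ce=cv2.connectedComponentsWithStats(d);print(st[1:].tolist(),ce[1:].round(1).tolist())
k=1+np.argmax(st[1:,4]);c=max(cv2.findContours((lab==k).astype(np.uint8),0,1)[0],key=cv2.contourArea)
(x,y),r=cv2.minEnclosingCircle(c);print("cap circ",x+285,y+165,r)
e1,e2=onz("top",P(300,157),.151),onz("top",P(244,240),.151)
print("fin ends",f4(e1),f4(e2),"mid",f4((e1+e2)/2),"len",f4(np.linalg.norm(e1-e2)),"yaw",np.degrees(np.arctan2(*(e1-e2)[1::-1])))
print("ball tri",*map(f4,tri(P(340,110),S(193,88))),"ball z",f4(onz("top",P(340,110),.095)))
for n,q in(("st2",(283,98)),("st3",(229,101))):print(n,f4(onz("top",P(*q),.073)))
print("levertip",f4(onz("top",P(361,163),.093)))
print("switch tri",*map(f4,tri(P(102,380),S(456,372))))
for c in((175,23),(470,140),(312,530),(14,405)):print("house",f4(onz("top",P(*c),.055)))
# tray
tr=[(180,230),(242,230),(242,313),(178,314)]
g=cv2.cvtColor(t[215:330,160:262],cv2.COLOR_BGR2HSV)
mk=cv2.inRange(g,(90,20,0),(135,255,255));mk=cv2.morphologyEx(mk,cv2.MORPH_CLOSE,np.ones((5,5)))
c=max(cv2.findContours(mk,0,1)[0],key=cv2.contourArea);rr=cv2.minAreaRect(c);b=cv2.boxPoints(rr)+[160,215]
print("tray box",b.round(1).tolist(),f4([onz("top",p,.018) for p in b]),f4(np.mean([onz("top",p,.018) for p in b],0)))
```

```text
px [117, 160, 156] flange [99, 104, 108] housing [162, 159, 155] bg [117, 159, 155] cap [23, 23, 24] fin [30, 29, 32]
flange [584.3, -29.6, 67.0] [584.9, -29.6, 67.0] diam 166.3 167.0
[[83, 30, 1, 1, 1], [51, 36, 40, 33, 832], [19, 89, 13, 13, 131]] [[83.0, 30.0], [67.4, 51.8], [25.2, 94.7]]
cap circ 356.57691955566406 215.65384674072266 21.281883239746094
fin ends [606.5, -44.2, 151.0] [562.6, -14.7, 151.0] mid [584.5, -29.5, 151.0] len 52.9 yaw -33.817383942831675
ball tri [644.0, -70.3, 96.3] 1.1 ball z [643.8, -70.5, 95.0]
st2 [655.4, -40.3, 73.0]
st3 [653.7, -9.7, 73.0]
levertip [614.4, -82.1, 93.0]
switch tri [495.4, 61.5, 71.7] 0.3
house [703.5, 20.8, 55.0]
house [635.1, -148.8, 55.0]
house [412.1, -56.7, 55.0]
house [482.3, 111.8, 55.0]
tray box [[178.9, 312.0], [180.2, 229.1], [241.2, 230.0], [239.9, 312.9]] [[377.0, 367.2, 18.0], [571.2, 370.3, 18.0], [569.1, 226.2, 18.0], [375.0, 225.5, 18.0]] [473.1, 297.3, 18.0]
```

Request:
apply_moves(deltas=[15, -9, 0, -3, 45, -28, 0, -10, 75, -46, 0, -17, 105, -65, 0, -24, 135, -84, 0, -31, 165, -102, 0, -38, 195, -121, 0, -45, 225, -139, 0, -52, 255, -158, 0, -59, 285, -176, 0, -66, 315, -195, 0, -73, 345, -214, 0, -80, 375, -232, 5, -87, 405, -251, 10, -94, 435, -269, 15, -101, 465, -288, 20, -108, 495, -306, 25, -115, 520, -322, 30, -121, 531, -329, 35, -124, 531, -329, 40, -124], grip=40)

```text
clock: 2.1
eef_pos: [0.5845, -0.0276, 0.2017]
orientation: [-0.0, 0.291, 0.957, 0.0]
wrist_force: [0.5, -0.0, 0.0]
gripper_width: 0.04
finger_force: 0.0
```

```bash
cat >> h.py <<'E'
from scipy.spatial.transform import Rotation as Ro
def need(target,yaw=None):
    s=sense();q=s["orientation"];A=Ro.from_quat([q[1],q[2],q[3],q[0]]).as_matrix()
    y=np.degrees(np.arctan2(A[1,0],A[0,0]))
    print("t",s["clock"],"pos",(s["eef_pos"]*1000).round(1),"yaw",y.round(1),"tilt",A[:,2].round(3),"w",(s["gripper_width"]*1000).round(1),"F",s["wrist_force"].round(1))
    print("delta tool mm",(A.T@(np.array(target)-s["eef_pos"]*1000)).round(1), None if yaw is None else "turn %.1f"%(y-yaw))
E
python3 - <<'E'
from h import *
need([584.5,-29.5,142],146.2)
t=capture("top");s=capture("side")
a=cv2.resize(t[150:300,270:430],None,fx=3,fy=3,interpolation=2);b=cv2.resize(s[150:300,210:370],None,fx=3,fy=3,interpolation=2)
im=np.clip(255*(np.vstack([a[:300],b[:300]])/255.)**.6,0,255).astype(np.uint8)
im=np.hstack([a,b])[:,:,::-1]; im=np.clip(255*(im/255.)**.6,0,255).astype(np.uint8); im=cv2.resize(im,(800,375)); cv2.imwrite("pics/c2.png",im)
E
```

```text
Traceback (most recent call last):
  File "h.py", line 18, in need
    print("t",s["clock"],"pos",(s["eef_pos"]*1000).round(1),"yaw",y.round(1),"tilt",A[:,2].round(3),"w",(s["gripper_width"]*1000).round(1),"F",s["wrist_force"].round(1))
                                                                                                        ^^^^^^^^^^^^^^^^^^^^^^^^^^^^^^^
AttributeError: 'float' object has no attribute 'round'
```

```bash
sed -i 's/(s\["gripper_width"\]\*1000).round(1)/round(s["gripper_width"]*1000,1)/' h.py
python3 - <<'E'
from h import *
s=capture("side")
b=np.clip(255*(s[130:290,200:380,::-1]/255.)**.55,0,255).astype(np.uint8)
cv2.imwrite("pics/c2.png",cv2.resize(b,None,fx=3.5,fy=3.5,interpolation=2))
need([584.5,-29.5,142],146.2)
E
```

```text
t 2.15 pos [583.3 -28.8 200.6] yaw 146.0 tilt [-0.003  0.001 -1.   ] w 40.0 F [-0.7 -0.3 -0.2]
delta tool mm [-1.6  0.1 58.6] turn -0.2
```

View pics/c2.png

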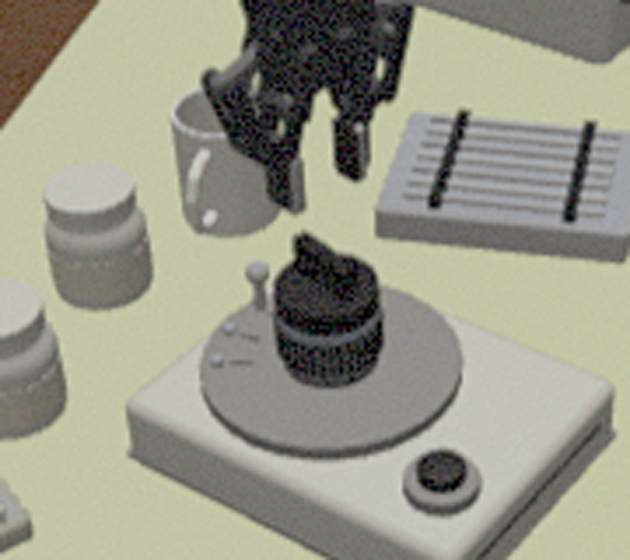

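The side crop shows the open fingers above the cap at about (325,190), on either side of the fin, with the path down clear. Descending and closing.

Request:
apply_moves(deltas=[-1, 0, 10, 0, -1, 0, 22, 0, -1, 0, 34, 0, -1, 0, 44, 0, -1, 0, 51, 0, -1, 0, 55, 0, -1, 0, 57, 0, -1, 0, 57, 0])

```text
clock: 2.95
eef_pos: [0.5853, -0.031, 0.1452]
orientation: [-0.0, 0.293, 0.956, 0.0]
wrist_force: [1.1, 0.6, -0.7]
gripper_width: 0.0396
finger_force: 0.0
```

Request:
apply_moves(deltas=[0, 0, 0, 0, 0, 0, 0, 0, 0, 0, 0, 0, 0, 0, 0, 0, 0, 0, 0, 0, 0, 0, 0, 0, 0, 0, 0, 0, 0, 0, 0, 0], grip=0)

```text
clock: 3.75
eef_pos: [0.586, -0.0309, 0.1461]
orientation: [0.001, 0.293, 0.956, 0.0]
wrist_force: [1.2, 1.4, 5.3]
gripper_width: 0.0099
finger_force: 63.4
```

Request:
apply_moves(deltas=[0, 0, -4, 0, 0, 0, -12, 0, 0, 0, -24, 0, 0, 0, -38, 0, 0, 0, -52, 0, 0, 0, -64, 0, 0, 0, -70, 0, 0, 0, -70, 0])

```text
clock: 4.55
eef_pos: [0.586, -0.0313, 0.2171]
orientation: [0.001, 0.293, 0.956, 0.0]
wrist_force: [-0.5, 0.8, 0.1]
gripper_width: 0.0101
finger_force: 62.6
```

Run:
```python
from h import *
s=capture("side")
b=np.clip(255*(s[110:290,200:380,::-1]/255.)**.55,0,255).astype(np.uint8)
cv2.imwrite("pics/c3.png",cv2.resize(b,None,fx=3,fy=3,interpolation=2))
need([453,297,150],146)
```

```text
t 4.6 pos [585.4 -31.2 215.9] yaw 145.9 tilt [ 0.001 -0.    -1.   ] w 10.6 F [ 0.8  0.4 -1.8]
delta tool mm [293.8 197.3  65.7] turn -0.1
```

View pics/c3.png

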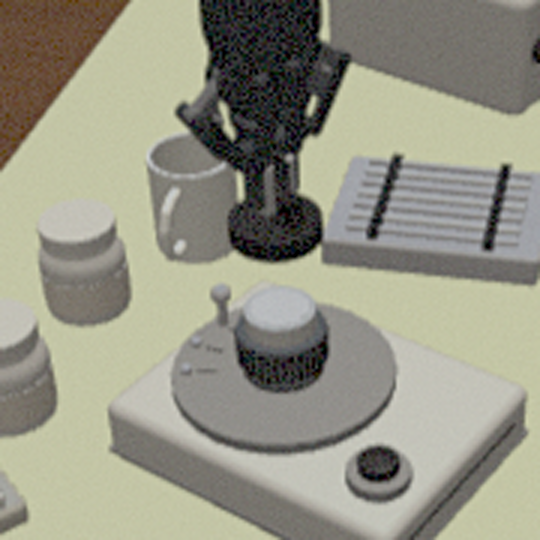

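The side crop shows the cap held level in the jaws at (275,230), and the bare barrel below. Carrying it to the tray.

Request:
apply_moves(deltas=[6, 4, 0, 0, 18, 12, 0, 0, 36, 24, 0, 0, 58, 39, 0, 0, 82, 55, 0, 0, 106, 71, 0, 0, 130, 87, 0, 0, 154, 103, 0, 0, 178, 119, 0, 0, 202, 135, 0, 0, 226, 151, 0, 0, 248, 166, 0, 0, 266, 178, 0, 0, 280, 188, 0, 0, 289, 194, 0, 0, 294, 197, 0, 0, 294, 197, 0, 0, 294, 197, 0, 0])

```text
clock: 6.4
eef_pos: [0.4524, 0.2966, 0.2151]
orientation: [0.0, 0.294, 0.956, -0.0]
wrist_force: [0.5, 0.5, -0.4]
gripper_width: 0.0105
finger_force: 62.5
```

Request:
apply_moves(deltas=[0, 0, 8, 0, 0, 0, 24, 0, 0, 0, 44, 0, 0, 0, 66, 0, 0, 0, 88, 0, 0, 0, 108, 0, 0, 0, 124, 0, 0, 0, 138, 0, 0, 0, 148, 0, 0, 0, 156, 0, 0, 0, 162, 0, 0, 0, 166, 0, 0, 0, 168, 0, 0, 0, 169, 0, 0, 0, 169, 0])

```text
clock: 7.9
eef_pos: [0.4526, 0.2972, 0.0465]
orientation: [0.0, 0.293, 0.956, 0.0]
wrist_force: [-1.1, -0.1, -0.8]
gripper_width: 0.0104
finger_force: 62.6
```

Run:
```python
from h import *
s=capture("side")
b=np.clip(255*(s[290:450,220:400,::-1]/255.)**.55,0,255).astype(np.uint8)
cv2.imwrite("pics/c4.png",cv2.resize(b,None,fx=3,fy=3,interpolation=2))
need([453,297,40],146)
```

```text
t 7.95 pos [452.6 297.2  46.6] yaw 145.9 tilt [ 0.001  0.    -1.   ] w 10.6 F [ 0.4 -0.1 -0.6]
delta tool mm [-0.4  0.   6.6] turn -0.1
```

View pics/c4.png

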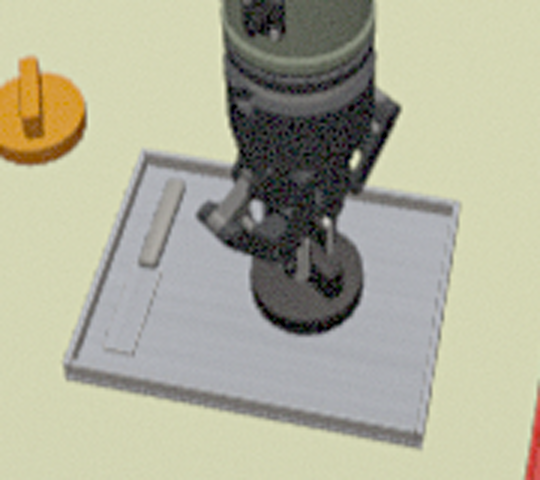

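The side crop shows the cap just above the tray floor at (305,285), clear of the spatula and the walls. I'll lower it slowly until there is contact.

Request:
apply_moves(deltas=[0, 0, 1, 0, 0, 0, 2, 0, 0, 0, 3, 0, 0, 0, 4, 0, 0, 0, 5, 0, 0, 0, 5, 0])

```text
clock: 8.55
eef_pos: [0.4522, 0.2969, 0.0411]
orientation: [-0.0, 0.293, 0.956, -0.0]
wrist_force: [-0.1, 0.0, -0.3]
gripper_width: 0.0104
finger_force: 62.6
```

Request:
apply_moves(deltas=[0, 0, 0.5, 0, 0, 0, 1, 0, 0, 0, 1, 0])

```text
clock: 8.85
eef_pos: [0.4523, 0.297, 0.0402]
orientation: [-0.0, 0.293, 0.956, -0.0]
wrist_force: [-0.3, -0.7, -1.4]
gripper_width: 0.0105
finger_force: 62.6
```

Request:
apply_moves(deltas=[0, 0, 0.5, 0, 0, 0, 1, 0, 0, 0, 1, 0])

```text
clock: 9.15
eef_pos: [0.4524, 0.297, 0.0401]
orientation: [-0.0, 0.293, 0.956, -0.0]
wrist_force: [-2.4, -0.5, 5.3]
gripper_width: 0.0102
finger_force: 63.5
```

Request:
apply_moves(deltas=[0, 0, 0, 0, 0, 0, 0, 0, 0, 0, 0, 0, 0, 0, 0, 0], grip=32)

```text
clock: 9.55
eef_pos: [0.4523, 0.297, 0.0391]
orientation: [-0.0, 0.293, 0.956, -0.0]
wrist_force: [0.5, 0.2, 0.3]
gripper_width: 0.0319
finger_force: 0.0
```

Request:
apply_moves(deltas=[0, 0, -5, 0, 0, 0, -16, 0, 0, 0, -32, 0, 0, 0, -54, 0, 0, 0, -80, 0, 0, 0, -106, 0, 0, 0, -130, 0, 0, 0, -146, 0, 0, 0, -152, 0, 0, 0, -152, 0])

```text
clock: 10.55
eef_pos: [0.4531, 0.2974, 0.1929]
orientation: [0.001, 0.293, 0.956, 0.001]
wrist_force: [-0.4, -0.1, -1.0]
gripper_width: 0.0318
finger_force: 0.0
```

Run:
```python
from h import *
s=capture("side")
b=np.clip(255*(s[290:450,220:400,::-1]/255.)**.55,0,255).astype(np.uint8)
cv2.imwrite("pics/c5.png",cv2.resize(b,None,fx=3,fy=3,interpolation=2))
a=np.radians(-60.4); ax=np.array([584.5,-29.5])
e=np.array([np.cos(a),np.sin(a)]); cw=np.array([e[1],-e[0]])
p=ax+47*e+cw*(4.5+14.5+12); print(p); need([*p,130],180-60.4)
```

```text
[580.76092491 -85.67845955]
t 10.6 pos [452.4 297.  191.6] yaw 145.9 tilt [ 0.001  0.    -1.   ] w 32.3 F [ 0.1 -0.   0.1]
delta tool mm [-320.9 -244.8   61.6] turn 26.3
```

View pics/c5.png

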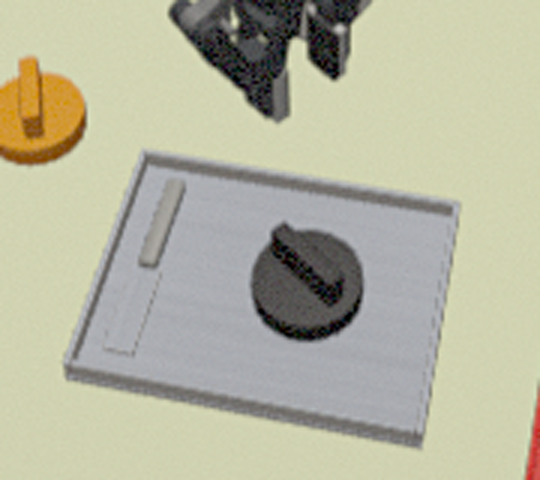

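The cap now lies fin up in the tray at (305,285), clear of the spatula and the walls. Next I'll close the fingers and go to the clockwise side of the lever.

Request:
apply_moves(deltas=[-8, -6, 0, 0, -22, -17, 0, 1, -42, -32, 0, 3, -66, -50, 0, 5, -92, -70, 0, 7, -118, -90, 0, 9, -144, -110, 0, 11, -170, -130, 0, 13, -196, -150, 0, 15, -222, -169, 0, 17, -246, -188, 0, 19, -268, -205, 0, 21, -288, -220, 0, 23, -304, -232, 0, 25, -315, -240, 5, 26, -321, -245, 15, 26, -321, -245, 28, 26, -321, -245, 40, 26, -321, -245, 40, 26], grip=0)

```text
clock: 12.5
eef_pos: [0.5781, -0.0842, 0.1478]
orientation: [-0.003, 0.5, 0.866, -0.001]
wrist_force: [0.4, 0.2, -1.1]
gripper_width: -0.0002
finger_force: 0.0
```

Run:
```python
from h import *
t=capture("top")
b=np.clip(255*(t[160:290,290:430,::-1]/255.)**.55,0,255).astype(np.uint8)
cv2.imwrite("pics/c6.png",cv2.resize(b,None,fx=4,fy=4,interpolation=2))
need([580.8,-85.7,93],180-60.4)
```

```text
t 12.55 pos [579.1 -84.5 149.2] yaw 120.0 tilt [-0.004  0.001 -1.   ] w 0.1 F [-0.2 -0.4 -0.6]
delta tool mm [-2.1  1.1 56.2] turn 0.4
```

View pics/c6.png

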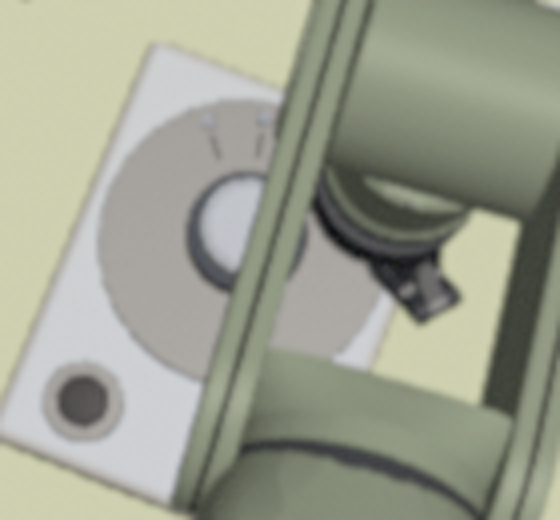

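The arm hides the lever in the top view, but the tool sits clear on its clockwise side at about (395,220). Descending.

Request:
apply_moves(deltas=[-2, 0, 10, 0, -2, 0, 22, 0, -2, 0, 34, 0, -2, 0, 44, 0, -2, 0, 51, 0, -2, 0, 55, 0, -2, 0, 56, 0, -2, 0, 56, 0])

```text
clock: 13.35
eef_pos: [0.5818, -0.0877, 0.0954]
orientation: [0.0, 0.501, 0.865, 0.0]
wrist_force: [-0.1, -0.3, -0.0]
gripper_width: 0.0001
finger_force: 0.0
```

Run:
```python
from h import *
s=capture("side")
b=np.clip(255*(s[170:290,220:380,::-1]/255.)**.55,0,255).astype(np.uint8)
cv2.imwrite("pics/c7.png",cv2.resize(b,None,fx=4,fy=4,interpolation=2))
ax=np.array([584.5,-29.5])
# finger centre path: back of finger (14.5) on lever side (4.5), radius 47, lever angle rel.
for off in (-.20,-.1,0,.1,.2,.3,.4,.45):
    a=np.radians(-60.4)+off; e=np.array([np.cos(a),np.sin(a)]); cw=np.array([e[1],-e[0]])
    p=ax+47*e+cw*19; print(off); need([*p,93],180+np.degrees(a))
```

```text
-0.2
t 13.4 pos [582.  -87.8  95.7] yaw 119.9 tilt [ 0.001 -0.    -1.   ] w 0.3 F [ 0.4 -0.5 -0.6]
delta tool mm [7.1 3.  2.7] turn 11.7
-0.1
t 13.4 pos [582.  -87.8  95.7] yaw 119.9 tilt [ 0.001 -0.    -1.   ] w 0.3 F [ 0.4 -0.5 -0.6]
delta tool mm [4.5 7.3 2.7] turn 6.0
0
t 13.4 pos [582.  -87.8  95.7] yaw 119.9 tilt [ 0.001 -0.    -1.   ] w 0.3 F [ 0.4 -0.5 -0.6]
delta tool mm [ 2.4 11.9  2.7] turn 0.3
0.1
t 13.4 pos [582.  -87.8  95.7] yaw 119.9 tilt [ 0.001 -0.    -1.   ] w 0.3 F [ 0.4 -0.5 -0.6]
delta tool mm [ 0.7 16.7  2.7] turn -5.5
0.2
t 13.4 pos [582.  -87.8  95.7] yaw 119.9 tilt [ 0.001 -0.    -1.   ] w 0.3 F [ 0.4 -0.5 -0.6]
delta tool mm [-0.5 21.6  2.7] turn -11.2
0.3
t 13.4 pos [582.  -87.8  95.7] yaw 119.9 tilt [ 0.001 -0.    -1.   ] w 0.3 F [ 0.4 -0.5 -0.6]
delta tool mm [-1.2 26.6  2.7] turn -16.9
0.4
t 13.4 pos [582.  -87.8  95.7] yaw 119.9 tilt [ 0.001 -0.    -1.   ] w 0.3 F [ 0.4 -0.5 -0.6]
delta tool mm [-1.4 31.7  2.7] turn -22.6
0.45
t 13.4 pos [582.  -87.8  95.7] yaw 119.9 tilt [ 0.001 -0.    -1.   ] w 0.3 F [ 0.4 -0.5 -0.6]
delta tool mm [-1.3 34.2  2.7] turn -25.5
```

View pics/c7.png

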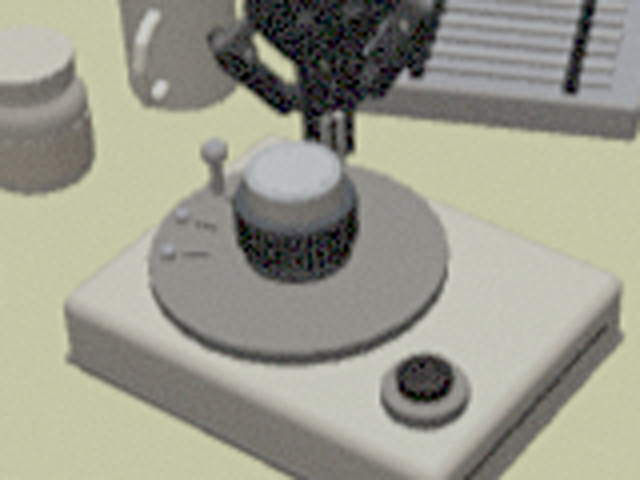

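Request:
apply_moves(deltas=[2, 4, 2, 0, 2, 8, 2, 0, 2, 11, 2, 0, 2, 13, 2, -1, 1, 15, 2, -3, 1, 17, 2, -6, 1, 18, 2, -7, 1, 18, 2, -7])

```text
clock: 14.2
eef_pos: [0.5949, -0.0793, 0.0932]
orientation: [-0.002, 0.446, 0.895, -0.002]
wrist_force: [-5.8, -5.2, 4.0]
gripper_width: 0.0
finger_force: 4.1
```

Request:
apply_moves(deltas=[-0.6, 1.7, 0, -2, -1.2, 3.4, 0, -4, -1.8, 5, 0, -6, -2.4, 6.7, 0, -8, -3, 8.4, 0, -10, -3.4, 10, 0, -12, -3.7, 11.5, 0, -14, -4, 12.5, 0, -15, -4, 12.5, 0, -15])

```text
clock: 15.1
eef_pos: [0.6094, -0.0737, 0.0933]
orientation: [0.0, 0.327, 0.945, -0.0]
wrist_force: [-0.2, -1.6, 1.0]
gripper_width: 0.0
finger_force: 0.8
```

Run:
```python
from h import *
s=capture("side")
b=np.clip(255*(s[170:290,220:380,::-1]/255.)**.55,0,255).astype(np.uint8)
cv2.imwrite("pics/c8.png",cv2.resize(b,None,fx=4,fy=4,interpolation=2))
ax=np.array([584.5,-29.5])
for off in (.40,.45):
    a=np.radians(-60.4)+off; e=np.array([np.cos(a),np.sin(a)]); cw=np.array([e[1],-e[0]])
    p=ax+47*e+cw*19; print(off); need([*p,93],180+np.degrees(a))
```

```text
0.4
t 15.15 pos [609.4 -73.7  93.4] yaw 141.9 tilt [ 0.001 -0.    -1.   ] w -0.3 F [-0.4 -2.2  1.3]
delta tool mm [-0.3  0.9  0.4] turn -0.7
0.45
t 15.15 pos [609.4 -73.7  93.4] yaw 141.9 tilt [ 0.001 -0.    -1.   ] w -0.3 F [-0.4 -2.2  1.3]
delta tool mm [-1.2  3.2  0.4] turn -3.5
```

Request:
apply_moves(deltas=[0, -3, 0, 0, 0, -7, 0, 0, 0, -12, 0, 0, 0, -14, -5, 0, 0, -14, -16, 0, 0, -14, -32, 0, 0, -14, -50, 0, 0, -14, -64, 0, 0, -14, -70, 0, 0, -14, -70, 0])

```text
clock: 16.15
eef_pos: [0.6016, -0.0847, 0.1653]
orientation: [0.002, 0.327, 0.945, 0.0]
wrist_force: [0.8, -0.4, -0.1]
gripper_width: -0.0001
finger_force: 0.0
```

Run:
```python
from h import *
need([495.4,61.5,125],142)
```

```text
t 16.15 pos [601.6 -84.7 165.3] yaw 141.9 tilt [ 0.003 -0.001 -1.   ] w -0.1 F [ 0.8 -0.4 -0.1]
delta tool mm [173.9  49.4  39.8] turn -0.1
```

Request:
apply_moves(deltas=[6, 2, 0, 0, 20, 6, 0, 0, 40, 11, 0, 0, 64, 18, 0, 0, 90, 26, 0, 0, 116, 33, 0, 0, 140, 40, 0, 0, 158, 45, 5, 0, 169, 48, 15, 0, 174, 49, 26, 0, 174, 49, 34, 0, 174, 49, 38, 0, 174, 49, 38, 0])

```text
clock: 17.45
eef_pos: [0.4937, 0.0609, 0.1242]
orientation: [-0.001, 0.327, 0.945, -0.0]
wrist_force: [0.3, -0.7, 1.1]
gripper_width: 0.0001
finger_force: 0.0
```

Run:
```python
from h import *
t=capture("top");ax=np.array([584.5,-29.5])
g=cv2.cvtColor(t,cv2.COLOR_RGB2GRAY)
cv2.imwrite("pics/c9.png",t[:,:,::-1])
# sample annulus r 44..58 at z=93 (lever top)
for off in np.arange(-.3,1.7,.05):
    a=np.radians(-60.4)+off
    v=[]
    for r in (45,49,53,57):
        u=proj("top",[(ax[0]+r*np.cos(a))/1e3,(ax[1]+r*np.sin(a))/1e3,.093]);v.append(int(cv2.getRectSubPix(g,(1,1),(float(u[0]),float(u[1])))[0,0]))
    print(round(off,2),v,end=" | ")
print();need([495.4,61.5,90])
```

```text
-0.3 [112, 113, 112, 112] | -0.25 [112, 113, 112, 112] | -0.2 [112, 113, 112, 112] | -0.15 [111, 111, 112, 111] | -0.1 [103, 101, 102, 104] | -0.05 [97, 84, 83, 89] | -0.0 [102, 95, 97, 101] | 0.05 [110, 110, 110, 111] | 0.1 [111, 112, 110, 111] | 0.15 [110, 111, 111, 110] | 0.2 [94, 100, 102, 104] | 0.25 [64, 69, 71, 71] | 0.3 [37, 42, 42, 39] | 0.35 [36, 36, 36, 35] | 0.4 [47, 46, 44, 50] | 0.45 [74, 75, 75, 82] | 0.5 [101, 104, 104, 107] | 0.55 [110, 110, 110, 110] | 0.6 [110, 109, 109, 109] | 0.65 [110, 109, 109, 109] | 0.7 [110, 109, 108, 109] | 0.75 [110, 109, 109, 108] | 0.8 [109, 108, 109, 108] | 0.85 [105, 101, 101, 101] | 0.9 [95, 85, 84, 84] | 0.95 [99, 92, 91, 97] | 1.0 [106, 107, 106, 108] | 1.05 [109, 110, 109, 109] | 1.1 [109, 110, 108, 108] | 1.15 [109, 108, 109, 108] | 1.2 [110, 109, 108, 108] | 1.25 [110, 109, 109, 108] | 1.3 [108, 104, 106, 106] | 1.35 [103, 90, 90, 91] | 1.4 [100, 84, 83, 87] | 1.45 [106, 101, 104, 104] | 1.5 [109, 108, 110, 109] | 1.55 [111, 109, 109, 109] | 1.6 [110, 109, 108, 109] | 1.65 [110, 109, 109, 109] | 
t 17.5 pos [494.2  60.8 124.8] yaw 141.8 tilt [-0.001 -0.    -1.   ] w -0.3 F [ 1.1 -0.  -0.7]
delta tool mm [-0.5  1.3 34.8] None
```

Run:
```python
from h import *
ax=np.array([584.5,-29.5])
def ang(f,lo,hi,z,thr=20):
    g=cv2.cvtColor(cv2.imread(f),cv2.COLOR_BGR2GRAY);o=np.arange(lo,hi,.01);out=[]
    for r in (44,48,52,56,60):
        v=[]
        for x in o:
            a=np.radians(-60.4)+x;u=proj("top",[(ax[0]+r*np.cos(a))/1e3,(ax[1]+r*np.sin(a))/1e3,z]);v.append(float(cv2.getRectSubPix(g,(1,1),(float(u[0]),float(u[1])))[0,0]))
        w=np.clip(np.max(v)-thr-np.array(v),0,None);out.append(round(float((w*o).sum()/w.sum()),3))
    return out
print("before",ang("pics/top0.png",-.3,.3,.093)); print("now",ang("pics/c9.png",.1,.6,.093))
for z in(.067,):print("ticks now 0, 2, 3",ang("pics/c9.png",-.3,.12,z,5),ang("pics/c9.png",.7,1.1,z,5),ang("pics/c9.png",1.15,1.6,z,5))
```

```text
before [-0.004, -0.002, -0.002, 0.003, 0.007]
now [0.34, 0.344, 0.347, 0.343, 0.34]
ticks now 0, 2, 3 [nan, 0.014, 0.017, 0.011, 0.008] [nan, nan, 0.899, 0.899, 0.897] [1.183, nan, 1.333, 1.335, 1.336]<stdin>:9: RuntimeWarning: invalid value encountered in scalar divide
```

The camera reads the lever at 0.345 rad, short of the 0.45 stop, so it has not clicked in. I'll go back and push it farther before touching the switch.

Request:
apply_moves(deltas=[0, 0, -10, 0, -2, -1, -25, 0, -12, -3, -38, 0, -30, -8, -38, 0, -54, -15, -38, 0, -80, -23, -38, 0, -106, -30, -38, 0, -132, -37, -38, 0, -152, -43, -38, 0, -166, -47, -38, 0, -174, -49, -32, 0, -174, -49, -20, 0, -174, -49, -4, 0, -174, -49, 12, 0, -174, -49, 24, 0, -174, -49, 30, 0, -174, -49, 32, 0, -174, -49, 32, 0])

```text
clock: 19.3
eef_pos: [0.6006, -0.0843, 0.0931]
orientation: [-0.0, 0.326, 0.945, 0.0]
wrist_force: [0.0, 0.1, 1.1]
gripper_width: 0.0003
finger_force: 0.0
```

Run:
```python
from h import *
ax=np.array([584.5,-29.5])
for off in (.35,.40,.45,.5,.55):
    a=np.radians(-60.4)+off; e=np.array([np.cos(a),np.sin(a)]); cw=np.array([e[1],-e[0]])
    p=ax+47*e+cw*19; print(off); need([*p,93],180+np.degrees(a))
```

```text
0.35
t 19.3 pos [600.6 -84.3  93.1] yaw 141.9 tilt [-0.  0. -1.] w 0.3 F [0.  0.1 1.1]
delta tool mm [ 0.2 12.4  0.1] turn 2.2
0.4
t 19.3 pos [600.6 -84.3  93.1] yaw 141.9 tilt [-0.  0. -1.] w 0.3 F [0.  0.1 1.1]
delta tool mm [-0.7 14.7  0.1] turn -0.6
0.45
t 19.3 pos [600.6 -84.3  93.1] yaw 141.9 tilt [-0.  0. -1.] w 0.3 F [0.  0.1 1.1]
delta tool mm [-1.6 17.1  0.1] turn -3.5
0.5
t 19.3 pos [600.6 -84.3  93.1] yaw 141.9 tilt [-0.  0. -1.] w 0.3 F [0.  0.1 1.1]
delta tool mm [-2.4 19.5  0.1] turn -6.4
0.55
t 19.3 pos [600.6 -84.3  93.1] yaw 141.9 tilt [-0.  0. -1.] w 0.3 F [0.  0.1 1.1]
delta tool mm [-3.  22.   0.1] turn -9.2
```

Request:
apply_moves(deltas=[0, 4, 0, 0, 0, 8, 0, 0, 0, 11, 0, 0, -0.5, 13, 0, 0, -1, 15, 0, -2, -1.5, 17, 0, -4, -2, 18.5, 0, -5, -2, 18.5, 0, -5])

```text
clock: 20.1
eef_pos: [0.6138, -0.071, 0.0934]
orientation: [0.0, 0.285, 0.959, 0.0]
wrist_force: [0.6, 0.1, -1.2]
gripper_width: 0.0001
finger_force: 0.0
```

Request:
apply_moves(deltas=[-0.4, 0.8, 0, -1, -0.8, 1.6, 0, -2, -0.8, 1.6, 0, -2])

```text
clock: 20.4
eef_pos: [0.6147, -0.0705, 0.0931]
orientation: [-0.0, 0.268, 0.963, -0.0]
wrist_force: [-1.5, -0.6, -0.4]
gripper_width: -0.0001
finger_force: 0.7
```

Request:
apply_moves(deltas=[0, -3, 0, 0, 0, -7, 0, 0, 0, -12, 0, 0, 0, -14, -5, 0, 0, -14, -16, 0, 0, -14, -32, 0, 0, -14, -50, 0, 0, -14, -64, 0, 0, -14, -70, 0, 0, -14, -70, 0])

```text
clock: 21.4
eef_pos: [0.6089, -0.0824, 0.1654]
orientation: [0.002, 0.268, 0.963, 0.0]
wrist_force: [0.6, -0.3, -0.2]
gripper_width: -0.0003
finger_force: 0.0
```

Run:
```python
from h import *
need([494.5,61,125],147)
```

```text
t 21.4 pos [608.9 -82.4 165.4] yaw 148.9 tilt [ 0.003 -0.001 -1.   ] w -0.3 F [ 0.6 -0.3 -0.2]
delta tool mm [172.2  63.6  39.8] turn 1.9
```

Request:
apply_moves(deltas=[6, 2, 0, 0, 20, 7, 0, 0, 40, 15, 0, 0, 64, 24, 0, 0, 90, 33, 0, 0, 116, 43, 0, 0, 140, 52, 0, 0, 158, 58, 5, 0, 168, 62, 15, 0, 173, 63, 26, 0, 173, 63, 34, 0, 173, 63, 38, 0, 173, 63, 38, 0])

```text
clock: 22.7
eef_pos: [0.4921, 0.0605, 0.1242]
orientation: [-0.001, 0.269, 0.963, -0.0]
wrist_force: [-0.3, 0.5, -0.2]
gripper_width: -0.0001
finger_force: 0.0
```

Run:
```python
from h import *
ax=np.array([584.5,-29.5])
t=capture("top");cv2.imwrite("pics/c10.png",t[:,:,::-1]);g=cv2.cvtColor(t,cv2.COLOR_RGB2GRAY)
o=np.arange(.2,.7,.01);out=[]
for r in (44,48,52,56):
    v=[]
    for x in o:
        a=np.radians(-60.4)+x;u=proj("top",[(ax[0]+r*np.cos(a))/1e3,(ax[1]+r*np.sin(a))/1e3,.093]);v.append(float(cv2.getRectSubPix(g,(1,1),(float(u[0]),float(u[1])))[0,0]))
    w=np.clip(np.max(v)-20-np.array(v),0,None);out.append(round(float((w*o).sum()/w.sum()),3))
print(out);need([495.4,61.5,90])
```

```text
[0.451, 0.447, 0.452, 0.452]
t 22.75 pos [492.6  60.5 124.8] yaw 148.8 tilt [-0.001 -0.    -1.   ] w -0.2 F [0.6 0.6 0.2]
delta tool mm [-1.9  2.3 34.8] None
```

The lever reads 0.45, so it is in the stop opposite the ball pin. Now the switch.

Request:
apply_moves(deltas=[-2, 2, 8, 0, -2, 2, 18, 0, -2, 2, 26, 0, -2, 2, 31, 0, -2, 2, 34, 0, -2, 2, 35, 0, -2, 2, 35, 0])

```text
clock: 23.45
eef_pos: [0.4951, 0.0618, 0.0903]
orientation: [0.0, 0.268, 0.963, 0.0]
wrist_force: [-0.2, 0.2, 0.9]
gripper_width: 0.0003
finger_force: 0.0
```

Request:
apply_moves(deltas=[0, 0, 1, 0, 0, 0, 2, 0, 0, 0, 3, 0, 0, 0, 4, 0, 0, 0, 4, 0])

```text
clock: 23.95
eef_pos: [0.4953, 0.0618, 0.0865]
orientation: [0.0, 0.268, 0.963, 0.0]
wrist_force: [0.3, 0.2, 1.7]
gripper_width: -0.0002
finger_force: 1.1
```

Request:
apply_moves(deltas=[0, 0, 1, 0, 0, 0, 2, 0, 0, 0, 3, 0, 0, 0, 4, 0, 0, 0, 4, 0])

```text
clock: 24.45
eef_pos: [0.4953, 0.0618, 0.0824]
orientation: [0.0, 0.268, 0.963, 0.0]
wrist_force: [-0.2, -0.0, 4.1]
gripper_width: 0.0001
finger_force: 2.3
```

Request:
apply_moves(deltas=[0, 0, 1, 0, 0, 0, 2, 0, 0, 0, 2, 0])

```text
clock: 24.75
eef_pos: [0.4954, 0.0618, 0.0819]
orientation: [0.0, 0.268, 0.963, -0.0]
wrist_force: [-4.7, 0.3, 14.3]
gripper_width: -0.0002
finger_force: 7.2
```

Request:
apply_moves(deltas=[0, 0, 1, 0, 0, 0, 1.5, 0, 0, 0, 1.5, 0, 0, 0, 1.5, 0])

```text
clock: 25.15
eef_pos: [0.4955, 0.0618, 0.0817]
orientation: [0.0, 0.268, 0.963, -0.0]
wrist_force: [-8.8, 0.7, 22.4]
gripper_width: 0.0
finger_force: 11.6
```

Run:
```python
from h import *
need([495.4,61.5,90])
p=proj("side",[.4954,.0615,.0717]);print(p)
a=cv2.imread("pics/side0.png",0)
s=capture("side");cv2.imwrite("pics/c11.png",s[:,:,::-1]);b=cv2.cvtColor(s,cv2.COLOR_RGB2GRAY)
for y in range(256,282):print(y,a[y,316:338:2].tolist(),b[y,316:338:2].tolist())
```

```text
t 25.15 pos [495.5  61.8  81.7] yaw 148.9 tilt [ 0. -0. -1.] w 0.0 F [-8.8  0.7 22.4]
delta tool mm [-0.1 -0.3 -8.3] None
[325.87849854 264.0356963 ]
256 [138, 162, 163, 159, 161, 165, 160, 159, 157, 158, 156] [140, 32, 1, 9, 5, 50, 41, 20, 50, 164, 163]
257 [163, 162, 162, 161, 166, 136, 161, 160, 160, 157, 156] [173, 90, 11, 12, 10, 49, 51, 23, 45, 167, 159]
258 [157, 161, 166, 125, 105, 79, 101, 139, 163, 160, 157] [169, 99, 7, 17, 1, 53, 48, 13, 45, 167, 163]
259 [159, 162, 127, 62, 22, 17, 26, 77, 150, 159, 163] [168, 99, 4, 20, 4, 47, 43, 25, 55, 171, 164]
260 [161, 142, 68, 12, 20, 5, 13, 24, 99, 159, 159] [168, 95, 10, 2, 9, 52, 50, 23, 71, 163, 163]
261 [160, 107, 16, 13, 7, 23, 8, 13, 42, 122, 160] [166, 88, 0, 5, 14, 49, 51, 25, 81, 129, 166]
262 [140, 76, 16, 23, 16, 32, 23, 11, 19, 96, 157] [144, 92, 5, 19, 8, 47, 51, 24, 72, 96, 162]
263 [109, 72, 8, 18, 21, 13, 17, 26, 16, 90, 134] [111, 96, 1, 12, 3, 40, 50, 27, 50, 94, 140]
264 [89, 73, 15, 8, 19, 27, 19, 20, 3, 92, 106] [96, 97, 13, 1, 2, 44, 46, 24, 32, 94, 110]
265 [89, 89, 8, 23, 26, 24, 22, 26, 11, 93, 88] [91, 
[... 966 characters left out ...]
8, 23, 45, 140, 164]
276 [163, 147, 112, 44, 31, 23, 32, 51, 132, 162, 164] [166, 152, 115, 41, 37, 28, 37, 50, 138, 168, 166]
277 [160, 160, 156, 113, 89, 65, 85, 135, 165, 159, 158] [167, 167, 158, 115, 89, 63, 86, 139, 167, 166, 161]
278 [161, 162, 163, 152, 145, 142, 145, 165, 161, 162, 154] [164, 163, 165, 159, 149, 145, 147, 166, 168, 164, 157]
279 [158, 160, 162, 161, 165, 163, 161, 159, 162, 160, 148] [162, 163, 163, 164, 164, 166, 163, 164, 166, 160, 149]
280 [160, 156, 158, 159, 162, 159, 161, 162, 159, 154, 138] [163, 164, 164, 164, 165, 165, 164, 165, 163, 158, 143]
281 [156, 159, 160, 159, 159, 158, 161, 158, 163, 148, 131] [164, 161, 163, 162, 165, 164, 160, 163, 160, 150, 134]
```

Force rose sharply to 22 N at the hard stop after about 6 mm of travel, and the side strip of the button has disappeared in the pixels, so the switch is fully down. Retracting.

Request:
apply_moves(deltas=[0, 0, -3, 0, 0, 0, -10, 0, 0, 0, -24, 0, 0, 0, -42, 0, 0, 0, -62, 0, 0, 0, -80, 0, 0, 0, -94, 0, 0, 0, -100, 0, 0, 0, -100, 0, 0, 0, -100, 0])

```text
clock: 26.2
eef_pos: [0.4944, 0.0618, 0.1779]
orientation: [-0.001, 0.268, 0.963, -0.0]
wrist_force: [-0.9, -0.7, 0.6]
gripper_width: 0.0001
finger_force: 0.0
```

Run:
```python
from h import *
ax=np.array([584.5,-29.5])
t=capture("top");cv2.imwrite("pics/c12.png",t[:,:,::-1]);g=cv2.cvtColor(t,cv2.COLOR_RGB2GRAY)
o=np.arange(.2,.7,.01);out=[]
for r in (44,48,52,56):
    v=[]
    for x in o:
        a=np.radians(-60.4)+x;u=proj("top",[(ax[0]+r*np.cos(a))/1e3,(ax[1]+r*np.sin(a))/1e3,.093]);v.append(float(cv2.getRectSubPix(g,(1,1),(float(u[0]),float(u[1])))[0,0]))
    w=np.clip(np.max(v)-20-np.array(v),0,None);out.append(round(float((w*o).sum()/w.sum()),3))
print(out)
m=cv2.inRange(g[225:320,175:245],0,45);n,l,st,ce=cv2.connectedComponentsWithStats(m);k=1+np.argmax(st[1:,4])
print("cap in tray",onz("top",ce[k]+[175,225],.02).round(3),st[k].tolist());need([495,61,180])
```

```text
[0.452, 0.449, 0.452, 0.452]
cap in tray [0.451 0.295 0.02 ] [22, 42, 28, 26, 581]
t 26.25 pos [494.2  61.8 177.6] yaw 148.9 tilt [-0.002  0.    -1.   ] w -0.2 F [-0.   0.2  0.1]
delta tool mm [-1.1 -0.3 -2.4] None
```

```bash
python3 -c "
from bench import *
print(finish_job())"
```

```text
the job is handed in; nothing more can be done
None
```

The job is handed in after about 26 s: the black cap lies fin up in the steel tray, the iris reads 0.45 rad at the ball-pin stop (it took a second push to click in), and the switch was then pressed to its hard stop and released. I can't see the judge's verdict.

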